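# Rinsed refill bottle onto the sprung drying post

### The arm

A 7-joint arm with a two-finger parallel gripper is mounted at the origin on the work surface. World frame = base frame: x ahead of the robot, y to its left, z up, the work surface at z = 0. Lengths are in m, angles in rad, forces in N, time in s.
With the tool pointing down it reaches from about 0.4 to 0.85 m from the base axis. Payload 4.4 kg.
Tool frame: the origin (TCP) lies between the finger pads; the fingertips stand 17 mm ahead of it and the grasp point (between the pads) lies 2 mm behind it; z points along the fingers, y is the line along which they close (so a half turn about z gives the same grasp; the last joint's range is limited). The gripper opens to 94 mm and grips with 3 to 60 N. Pads are 16 mm wide; open, the fingers measure 119 mm over their backs; the gripper's body (75 mm by 177 mm) begins 78 mm behind the grasp point.
Start: joints at [-1.232, 0.628, 0.038, 1.517, -0.027, 0.996, -0.02], TCP at [0.256, 0.597, 0.222] pointing down, gripper open.
Joint ranges: [-3.06, 3.06], [-0.37, 2.12], [-1.25, 1.32], [0.18, 2.47], [-1.1, 4.24], [0.23, 1.98], [-2.94, 2.94]. Speed limits (rad/s): [2.57, 2.57, 3.14, 3.14, 3.14, 3.14, 3.14].

### API

Orientations are given as a unit quaternion [w, x, y, z].
In Python, from station import r gives the robot as it stands.
- The arm moves only by the tool move_arm, never from a script. Its argument "motion" is a list of rows, each a list of 6 numbers: the shift along the world's x, y, z normalised to -1 to 1, where 1 is 0.2 m, then the turn, a rotation vector about the world's x, y, z normalised to -1 to 1, where 1 is pi/4 rad. A call has 1 to 5 rows; each row is the pose to reach, as a shift and turn from the pose commanded when the call began; what a row does not reach only later rows make up. A row lasts 1/8 s, in which the tool goes at most 62.5 mm and 10.7 degrees, less where a joint would pass 70% of its speed; a pose out of reach is approached as far as the arm can. A call with a number of a shift or a turn outside -1 to 1 is refused whole. A call with a gripper value outside its range is refused whole. "jaw" is the opening, from 0 (shut) to 1 (fully open), set as the call begins (left out, the last holds). The fingers move at their own pace and stop on an object; "grip_force" is the grip in N (left out, the last holds). Time passes only in rows, so rows that repeat a pose let the fingers close. It gives the time, the measured TCP pose, the force, the opening and the grip force at its end, in the units of the state.
- r.state(): the state, without advancing time (a new reading comes with each control period).
- r.capture(name): name is "scene" or "top" or "wrist"; returns a dict with "img" (480x640x3 uint8, blue, green, red), "camera_matrix" (3x3 intrinsics, pixels), "k1" (the pictures are not rectified: a ray, as slopes to the right and down, at radius r is drawn at 1 + k1 r^2 times it, then the intrinsics apply), "rvec" (rotation vector, rad) and "tvec" (3), from world to camera coordinates, as OpenCV has them; the wrist camera has in their place "hand_eye" (4x4, takes a point from camera to tool coordinates, whose origin is the TCP and whose axes are the flange's). Camera axes: x right, y down, z forward; pixel columns grow to the right and rows downward; lengths in m; the calibration is good to about 2 mm. A picture is of the moment at which its call begins: read the wrist's pose just before it. There is no depth.
- r.close_job(): hands the job in; it is judged then, once.
Trained networks look in a picture, given as the dict that the camera call returned (one of the last four; its "shot" number tells which), for a name from the list of things; names that differ only in an ending like _2 or _b are one class to them, and where a whole thing is asked for, a point or a joint stands for the part that bears it (a point fixed in the world has none). Each returns a list of dicts, best first, with "p" (0 to 1); they miss things now and then, are a little off and sometimes report something else, mostly with a low value. They report only what shows in the picture. A call takes as long as a camera call. They do not tell look-alikes from the thing itself.
- r.regions_of(picture, name): "pixels" (480x640 bool, what is visible of it).
- r.spot_point(picture, name): "location" ([x, y, z] in m, in world coordinates, good to about 4 mm: a listed point, or the origin of a listed thing).
The state is a dict: "clock": time; "joints": joint angles; "dq": joint speeds; "tau": joint torques, N m; "ee_pos": TCP position; "ee_rot": TCP orientation; "force": force on the tool from outside, world axes, zero at the start; "wrist_torque": the same for the moment, N m; "finger_gap": opening from 0.0 (shut) to 1.0 (fully open); "finger_force": force on a finger pad.
Only numpy, scipy, OpenCV 4.12 (cv2) and the standard library are available. Lean on these libraries where they do the work, as an engineer would, in place of code of your own. Each camera call takes 0.05 s, during which the arm holds its last target. There are 200 camera calls.

### The job

The square white refill bottle lying on the board has just been rinsed. Set it upside down over the tall sprung post of the drying rack and press it all the way down past the spring wires, so that its lip sits on the post's collar and the bottle stands upright by itself and the wind cannot take it. Leave everything else on the board where it is.

Things in the scene. Friction and masses are not known exactly. Their poses are not given: they have to be found in the camera images.
- bottle: Empty refill bottle, hollow white plastic, about 90 g, walls 3 mm: square body 54 x 54 mm, 124 mm long, then a 12 mm conical shoulder and a round neck; 150 mm over all. It lies on one flat side, open mouth roughly towards the robot. Origin: centre of the side it lies on; the centre line is 27 mm above. Its -x axis runs along the bottle to the mouth, +x to the closed base; z up as it lies.
- bottle_mouth (a point): Centre of the bottle's open mouth, at the lip (75 mm to the bottle's -x, 27 mm above the lying side). The neck is 38 mm wide outside, 32 mm inside and 14 mm long. Axes as the bottle.
- bottle_base (a point): Centre of the bottle's flat outer base (75 mm to the bottle's +x, 27 mm above the lying side). Axes as the bottle.
- rack: Grey drying rack, screwed to the board: a tray with a 20 mm high rim, a tall sprung bottle post and, 95 mm to the rack's +y of it, a short cup post. Seen from the tall post the tray reaches 65 mm to either x side, 65 mm to -y and 145 mm to +y. Origin: on the board, under the tall post; z up.
- post_seat (a point): Centre of the tall post's flat collar (54 mm across, 18 mm above the board), where the lip must sit. Two spring wires bow out to the rack's +y and -y, 40 mm across at 36 to 40 mm above the collar, joining the rod at 62 mm. The lip stops on them 40 to 50 mm up; about 10 N, at most 20 N, pushes it past; lower down they press lightly on the neck from inside. Axes as the rack.
- post_tip (a point): Rounded top of the tall post, 105 mm above the collar, 123 mm above the board. The rod is straight, 12 mm thick and bare for its upper 43 mm; a cone 28 mm wide, 11 mm high at its foot centres the mouth. A bottle let go on it leans over, up to 30 degrees, until it is pressed home upright. Axes as the rack.
- cup: Grey dosing cup, 66 mm across and 75 mm high, already drying upside down over the rack's short post. Origin: centre of its rim, on the tray. Leave it.
- pump_head: White pump head with its dip tube, lying loose on the board between rack and bottle, about 170 mm long along its x (tube to -x) and 34 mm high. Origin: on the board, under its collar. Leave it.
- pump_bottle: Round white pump dispenser bottle, 70 mm across, 204 mm high, standing at the far side. Origin: centre of its underside. Leave it.
- jar: Glass clasp jar, 96 mm across, 128 mm high, standing at the far side. Origin: centre of its underside. Leave it.
- scoop: Yellow plastic scoop, 160 mm long along its x, 62 mm wide, 45 mm high, at the left side of the board. Origin: on the board, near the middle of its length. Leave it.
- brush: White nylon collar brush, 150 x 50 mm, 65 mm high with its grip, lying bristles down at the right side of the board. Origin: under its centre, long axis x. Leave it.
There are look-alikes about, which are no part of the job. What is shaped like the rack but green, pink or purple is not meant.

How it is judged:
By the outcome, as a careful person would: the job done as asked, in the order asked, and still so for the second after the job is handed in, with the robot touching nothing.
It also fails if it takes over 72 s, if anything falls off the work surface, if the arm or the gripper's body presses on something with over 40 N, if the wrist force passes 120 N, or if a joint passes its speed limit or range.

## Working session

There is one attempt and no reset: what is moved stays moved. The work goes in short steps, Python scripts to look and compute and a tool call to move; the robot and the scene stay as the last step left them, time stands still between calls to the robot, and variables do not carry over. Pictures are saved under pics/ and viewed, at most 10 in all, crops included, and the job is handed in when it is done.

Besides the shell and the picture viewer there is one more tool, called after "Request:" as name(argument=value, ...) on one line, values as JSON. move_arm: Moves the arm, as the interface text tells. Its arguments: {"type":"object","properties":{"motion":{"type":"array"},"jaw":{"type":"number"},"grip_force":{"type":"number"}},"required":["motion"]}

```bash
mkdir -p pics; ls
python3 - <<'E'
from station import r
import cv2, numpy as np
print(r.state())
for c in ["scene","top"]:
    p=r.capture(c); cv2.imwrite(f"pics/{c}1.png",p["img"])
    for n in ["bottle","bottle_mouth","bottle_base","rack","post_seat","post_tip","cup","pump_head","pump_bottle","jar","scoop","brush"]:
        print(c,n,[(np.round(d["location"],3).tolist(),round(d["p"],2)) for d in r.spot_point(p,n)[:4]])
E
```

```text
pics
{'clock': 0.0, 'joints': array([-1.23179341,  0.62930772,  0.03844644,  1.51833389, -0.02700917,
        0.99630325, -0.02000206]), 'dq': array([ 0.00269617,  0.00026238,  0.00117411, -0.00115573, -0.00041823,
        0.00128802,  0.00283116]), 'tau': array([ 9.32820558e-05, -5.49753785e+01,  1.14327595e+00, -1.86631894e+01,
       -5.22911910e-02,  2.37661792e-02,  1.59201563e-04]), 'ee_pos': array([0.25572263, 0.59690873, 0.22158998]), 'ee_rot': array([-1.76278777e-04,  2.01027113e-01,  9.79585248e-01, -9.00000617e-04]), 'force': array([-0.88277711,  0.59889043,  0.15869196]), 'wrist_torque': array([0.02776458, 0.04874872, 0.00956928]), 'finger_force': 0.0, 'finger_gap': 1.0005205086793505}
scene bottle [([0.543, -0.214, -0.001], 0.66)]
scene bottle_mouth [([0.469, -0.237, 0.024], 0.66)]
scene bottle_base [([0.481, 0.34, 0.012], 0.68), ([0.609, -0.192, 0.029], 0.59)]
scene rack [([0.737, 0.229, 0.002], 0.73), ([0.29, -0.24, 0.001], 0.7), ([0.497, 0.248, -0.002], 0.67), ([0.287, 0.499, 0.0], 0.56)]
scene post_seat [([0.291, -0.236, 0.017], 0.77), ([0.734, 0.232, 0.015], 0.76), 
[... 716 characters left out ...]
78, 0.333, 0.01], 0.35)]
top rack [([0.295, -0.238, -0.002], 0.94), ([0.739, 0.233, 0.0], 0.88), ([0.493, 0.244, -0.003], 0.72)]
top post_seat [([0.293, -0.242, 0.016], 0.77), ([0.738, 0.232, 0.017], 0.72), ([0.493, 0.245, 0.018], 0.57)]
top post_tip [([0.291, -0.241, 0.122], 0.97), ([0.495, 0.243, 0.123], 0.82), ([0.291, 0.505, 0.127], 0.8), ([0.738, 0.231, 0.12], 0.68)]
top cup [([0.482, 0.34, 0.012], 0.77), ([0.497, -0.451, 0.002], 0.42)]
top pump_head [([0.528, -0.002, -0.002], 0.72)]
top pump_bottle [([0.754, 0.076, -0.001], 0.87)]
top jar [([0.752, -0.172, 0.002], 0.72)]
top scoop [([0.548, 0.552, -0.003], 0.58), ([0.609, -0.19, 0.027], 0.24)]
top brush [([0.495, -0.451, 0.001], 0.75)]
```

View pics/scene1.png

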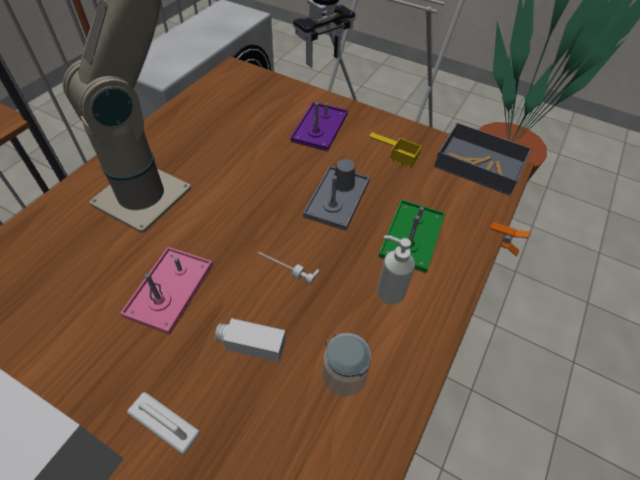

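View pics/top1.png

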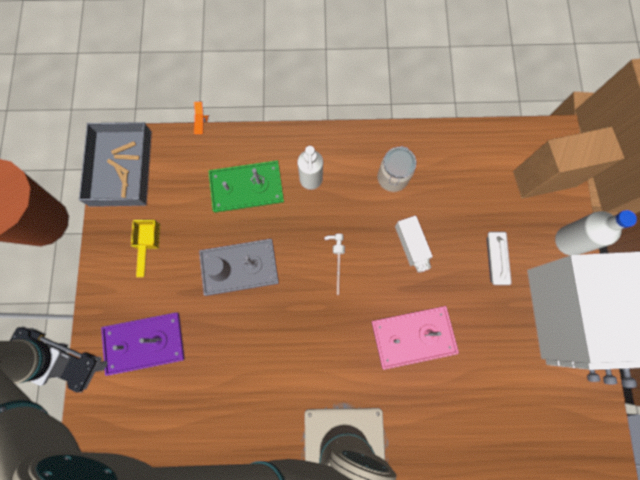

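The target is the grey rack, tip near (0.494, 0.245), cup on its +y side. The bottle is at top px (413,243), with its mouth towards the robot. I'll start swinging over to the bottle and collect joint data on the way to fit a kinematic model.

Request:
move_arm(motion=[[0.1,-0.2,0.1,0,0,-0.12],[0.2,-0.4,0.2,0,0,-0.25],[0.3,-0.6,0.3,0,0,-0.4],[0.35,-0.8,0.4,0,0,-0.5],[0.4,-1.0,0.4,0,0,-0.6]], jaw=1.0)

```text
clock: 1.92
ee_pos: [0.3371, 0.3969, 0.3042]
ee_rot: [0.0, 0.425, 0.905, 0.002]
force: [-0.7, -0.0, -1.3]
finger_gap: 1.002
finger_force: 0.0
```

```bash
cat > log.py <<'E'
from station import r
import json,numpy as np
s=r.state(); d=[s["clock"]]+list(s["joints"])+list(s["ee_pos"])+list(s["ee_rot"])
open("log.txt","a").write(json.dumps([float(x) for x in d])+"\n"); print(np.round(d,3), np.round(s["force"],1), round(s["finger_gap"],3), round(float(s["finger_force"]),1))
E
python3 - <<'E'
import json
open("log.txt","a").write(json.dumps([0,-1.23179341,0.62930772,0.03844644,1.51833389,-0.02700917,0.99630325,-0.02000206,0.25572263,0.59690873,0.22158998,-1.76278777e-04,2.01027113e-01,9.79585248e-01,-9.00000617e-04])+"\n")
E
python3 log.py
```

```text
[ 1.925 -1.058  0.355  0.191  1.77  -0.078  1.02  -0.146  0.337  0.397
  0.304  0.     0.425  0.905  0.002] [-0.7 -0.  -1.3] 1.002 0.0
```

Request:
move_arm(motion=[[0.1,-0.2,0,0,0,-0.12],[0.2,-0.4,0,0.1,0.1,-0.25],[0.3,-0.6,0,0.2,0.2,-0.4],[0.35,-0.8,0,0.3,0.3,-0.5],[0.4,-1.0,0,0.4,0.4,-0.6]])

```text
clock: 2.55
ee_pos: [0.4168, 0.1963, 0.3031]
ee_rot: [-0.206, 0.612, 0.759, 0.076]
force: [0.5, 1.0, -0.4]
finger_gap: 1.0
finger_force: 0.0
```

```bash
python3 log.py
```

```text
[ 2.55  -0.385  0.368  0.275  1.872 -0.547  1.171  0.379  0.417  0.196
  0.303 -0.206  0.612  0.759  0.076] [ 0.5  1.  -0.4] 1.0 0.0
```

Request:
move_arm(motion=[[0.1,-0.2,0,0,0,-0.12],[0.2,-0.4,0,0,-0.2,-0.25],[0.3,-0.6,0,0,-0.4,-0.4],[0.35,-0.8,0,0,-0.6,-0.5],[0.4,-1.0,0,0,-0.8,-0.6]])

```text
clock: 3.18
ee_pos: [0.492, 0.0222, 0.3016]
ee_rot: [0.02, 0.714, 0.641, 0.279]
force: [0.6, 1.3, 0.7]
finger_gap: 1.001
finger_force: 0.0
```

```bash
python3 log.py
```

```text
[ 3.175  0.087  0.172  0.129  2.235 -0.956  0.556  0.89   0.492  0.022
  0.302  0.02   0.714  0.641  0.279] [0.6 1.3 0.7] 1.001 0.0
```

Request:
move_arm(motion=[[0.1,-0.2,0,0,0,-0.12],[0.2,-0.4,0,-0.1,0,-0.25],[0.3,-0.6,0,-0.2,0,-0.4],[0.35,-0.8,0,-0.3,0,-0.5],[0.4,-1.0,0,-0.4,0,-0.6]])

```text
clock: 3.8
ee_pos: [0.5746, -0.1784, 0.303]
ee_rot: [0.195, 0.832, 0.493, 0.163]
force: [-0.2, -0.1, -0.0]
finger_gap: 1.0
finger_force: 0.0
```

```bash
python3 log.py
```

```text
[ 3.8   -0.22   0.298  0.569  2.07  -0.428  0.326  0.158  0.575 -0.178
  0.303  0.195  0.832  0.493  0.163] [-0.2 -0.1 -0. ] 1.0 0.0
```

```bash
cat > kin.py <<'E'
import numpy as np, json
from scipy.spatial.transform import Rotation as R
from scipy.optimize import least_squares
def mk(rot=None,t=(0,0,0)):
    T=np.eye(4); T[:3,3]=t
    if rot is not None: T[:3,:3]=R.from_euler(*rot).as_matrix()
    return T
def chain(j,p,s):
    c1,d1,a1,d3,a3,a4,d5,a6,d7,c7=p
    seq=[(('z',s[0]*j[0]+c1),(0,0,0)),(None,(a1,0,d1)),(('y',j[1]),(0,0,0)),(None,(0,0,d3)),(('z',s[1]*j[2]),(0,0,0)),
     (None,(a3,0,0)),(('y',j[3]),(0,0,0)),(None,(a4,0,d5)),(('z',s[2]*j[4]),(0,0,0)),(('y',j[5]),(0,0,0)),(None,(a6,0,d7)),(('z',s[3]*j[6]+c7),(0,0,0))]
    T=np.eye(4); out=[]
    for rot,t in seq: T=T@mk(rot,t); out.append(T)
    return out
def fk(j,p,s): return chain(j,p,s)[-1]
def data():
    D=np.array([json.loads(l) for l in open('log.txt')])
    return [(d[1:8],d[8:11],R.from_quat(d[[12,13,14,11]]).as_matrix()) for d in D]
def res(p,s,D):
    o=[]
    for j,x,M in D:
        T=fk(j,p,s); o+=list(T[:3,3]-x)+list(.3*R.from_matrix(M.T@T[:3,:3]).as_rotvec())
    return np.array(o)
def fit():
    import itertools
    D=data(); best=None
    for s in itertools.product([1,-1],repeat=4):
        for c7 in (0,1.57,3.14,-1.57):
            f=least_squares(res,[0,.35,0,.4,0,0,.4,0,.25,c7],args=(s,D))
            if best is None or f.cost<best[0]: best=(f.cost,f.x,s)
    return best
if __name__=='__main__':
    b=fit(); print(b[0],np.round(b[1],4),b[2]); print(np.abs(b[0]))
    json.dump([list(b[1]),list(b[2])],open('kin.json','w'))
E
python3 kin.py
```

```text
0.00012284804992988534 [-0.0395  0.3315 -0.0126  0.5605  0.0041 -0.0037  0.3839 -0.0054  0.3544
  1.5344] (-1, -1, -1, -1)
0.00012284804992988534
```

```bash
cat > plan.py <<'E'
import numpy as np, json
from kin import *
p,s=json.load(open('kin.json')); p=np.array(p)
lo=np.array([-3.06,-.37,-1.25,.18,-1.1,.23,-2.94]); hi=np.array([3.06,2.12,1.32,2.47,4.24,1.98,2.94])
def ik(T,q0,w=0.003):
    f=lambda q:np.r_[(lambda A:np.r_[A[:3,3]-T[:3,3],.3*R.from_matrix(T[:3,:3].T@A[:3,:3]).as_rotvec()])(fk(q,p,s)),w*(q-q0)]
    r_=least_squares(f,np.clip(q0,lo+.02,hi-.02),bounds=(lo+.01,hi-.01),max_nfev=60)
    return r_.x,np.linalg.norm(r_.fun[:6])
mouth=np.array([.466,-.239,.027]); base=np.array([.609,-.1935,.027])
bx=(base-mouth)/np.linalg.norm(base-mouth); bz=np.array([0,0,1.]); by=np.cross(bz,bx)
B=np.c_[bx,by,bz]               # bottle axes as lying
post=np.array([.4935,.2447,0])
SG=.035                          # grasp along bottle x from centre
def toolR(Bm,th,flip):           # tool z in bottle xz-plane: th=0 -> -z, th>0 towards mouth (-x)
    z=Bm@np.array([-np.sin(th),0,-np.cos(th)]); y=flip*Bm[:,1]; return np.c_[np.cross(y,z),y,z]
def pose(Bm,c,th,flip):          # c: bottle centre on axis
    T=np.eye(4); T[:3,:3]=toolR(Bm,th,flip); T[:3,3]=c+Bm[:,0]*SG+.002*T[:3,2]; return T
def Bfin(psi):                   # base up; lying-top (-tool at th=0) side faces -psi, tool points along psi
    x=np.array([0,0,1.]); z=-np.array([np.cos(psi),np.sin(psi),0]); return np.c_[x,np.cross(z,x),z]
cen=(mouth+base)/2
def grasp(th,fl): return pose(B,cen,th,fl)
def fin(psi,th,fl,lip): return pose(Bfin(psi),post+[0,0,lip+.075],th,fl)
E
cat > search.py <<'E'
from plan import *
rng=np.random.default_rng(0)
qn=np.array(json.loads(open('log.txt').readlines()[-1])[1:8])
for fl in (1,-1):
  for th in np.radians([0,20,40]):
    G=[]
    for k in range(4):
        q,e=ik(grasp(th,fl),qn if k==0 else rng.uniform(lo,hi))
        if e<.003: G.append(q)
    print('G',fl,round(np.degrees(th)),len(G),np.round(G[0],2) if G else '')
    for psi in np.radians(range(-60,151,30)):
        best=None
        for k in range(6):
            q,e=ik(fin(psi,th,fl,.018),rng.uniform(lo,hi) if k or not G else G[0])
            if e>.003: continue
            q2,e2=ik(fin(psi,th,fl,.14),q)
            if e2>.003: continue
            ch=chain(q,p,s); zmin=min(c[2,3] for c in ch[5:8])
            d=min([np.abs(q2-g).max() for g in G] or [9])
            if best is None or d<best[0]: best=(d,q,zmin)
        if best: print('  F',round(np.degrees(psi)),round(best[0],2),np.round(best[1],2),'elbow/wrist zmin',round(best[2],2))
E
time python3 search.py
```

```text
G 1 0 2 [ 0.42  0.83 -0.18  1.78  0.26  0.55  1.96]
  F -60 2.3 [-1.71  1.71  1.23  1.61  0.02  1.09 -0.41] elbow/wrist zmin 0.13
  F -30 2.75 [-1.34  1.25  0.21  2.06  1.41  1.35 -1.73] elbow/wrist zmin 0.13
  F 90 3.12 [ 0.58  1.34 -0.58  1.96 -1.09  1.02 -1.77] elbow/wrist zmin 0.13
  F 120 3.55 [ 0.41  1.4  -0.65  1.49 -0.57  1.41 -2.29] elbow/wrist zmin 0.13
  F 150 3.71 [ 0.1   1.47 -0.57  1.   -0.41  1.97 -2.38] elbow/wrist zmin 0.13
G 1 20 3 [0.18 0.96 0.05 1.47 0.17 1.01 1.98]
  F -60 2.15 [-1.7   1.54  1.31  1.72 -0.25  0.95 -0.11] elbow/wrist zmin 0.25
  F -30 2.55 [-1.46  1.05  0.46  2.16  1.42  0.83 -1.57] elbow/wrist zmin 0.25
  F 120 3.57 [ 0.25  1.11 -0.38  1.6  -0.67  1.3  -2.19] elbow/wrist zmin 0.25
  F 150 4.07 [ 0.28  1.45 -1.08  1.17  0.12  1.68 -2.71] elbow/wrist zmin 0.25
G 1 40 2 [0.06 1.17 0.17 1.13 0.17 1.47 1.99]
  F -60 1.96 [-1.55  1.14  1.04  1.81 -0.08  0.78 -0.21] elbow/wrist zmin 0.36
  F -30 2.53 [-1.23  0.79  0.33  2.18  1.42  0.64 -1.3 ] elbow/wrist zmin 0.36
  F 60 3.24 [ 0.63  1.11 -1.13  2.43  2.8   0.48 -0.08] elbow/wrist zmin 0.35
  F 90 1.31
[... 987 characters left out ...]
-0.34  1.6  -0.7   1.32  0.97] elbow/wrist zmin 0.25
  F 150 1.33 [-0.01  1.23 -0.29  1.17 -0.43  1.77  0.94] elbow/wrist zmin 0.25
G -1 40 3 [-0.18  1.28  0.76  1.13 -0.3   1.49 -0.81]
  F -60 2.98 [-0.91  0.86 -0.09  1.8   0.94  1.17  1.99] elbow/wrist zmin 0.36
  F -30 1.87 [-1.74  1.22  1.24  2.19 -1.09  0.26 -2.04] elbow/wrist zmin 0.35
  F 60 3.64 [-0.34  0.77  0.38  2.43  4.23  1.11  1.41] elbow/wrist zmin 0.36
  F 90 1.24 [ 0.72  1.23 -1.24  2.1   0.68  0.37 -0.68] elbow/wrist zmin 0.35
  F 120 1.46 [ 0.57  1.28 -1.24  1.72  0.36  0.97 -0.06] elbow/wrist zmin 0.35
  F 150 1.65 [-0.04  1.02 -0.29  1.37 -0.32  1.46  0.92] elbow/wrist zmin 0.36
real	0m26.019s
user	0m26.656s
sys	0m0.064s
```

```bash
cat > sim.py <<'E'
from plan import *
from scipy.spatial.transform import Slerp
qn=np.array(json.loads(open('log.txt').readlines()[-1])[1:8])
def seg(q,A,C,n):
    S=Slerp([0,1],R.from_matrix([A[:3,:3],C[:3,:3]])); m=9;E=0;mx=0
    for u in np.linspace(0,1,n+1)[1:]:
        T=np.eye(4); T[:3,:3]=S(u).as_matrix(); T[:3,3]=(1-u)*A[:3,3]+u*C[:3,3]
        q2,e=ik(T,q); mx=max(mx,np.abs(q2-q).max()); q=q2; E=max(E,e); m=min(m,(q-lo).min(),(hi-q).min())
    return q,E,m,mx
def up(T,dz): T=T.copy(); T[2,3]+=dz; return T
if __name__=='__main__':
  for th in (10,20,30):
    for psi in (90,105,120,135):
      t,ps=np.radians([th,psi]); g=grasp(t,-1)
      P=[fk(qn,p,s),up(g,.15),g,up(g,.25),fin(ps,t,-1,.15),fin(ps,t,-1,.018)]
      q=qn; o=[]
      for a,b,n in zip(P,P[1:],(6,4,5,14,5)):
        q,E,m,mx=seg(q,a,b,n); o.append((round(E,3),round(m,2),round(mx,2)))
      print(th,psi,o,np.round(q,2))
E
python3 sim.py
```

```text
10 90 [(np.float64(0.0), np.float64(0.22), np.float64(0.18)), (np.float64(0.0), np.float64(0.5), np.float64(0.07)), (np.float64(0.0), np.float64(0.48), np.float64(0.1)), (np.float64(0.0), np.float64(0.01), np.float64(0.32)), (np.float64(0.0), np.float64(0.01), np.float64(0.05))] [ 0.61  1.25 -0.66  2.02 -1.06  0.82  1.27]
10 105 [(np.float64(0.0), np.float64(0.22), np.float64(0.18)), (np.float64(0.0), np.float64(0.5), np.float64(0.07)), (np.float64(0.0), np.float64(0.48), np.float64(0.1)), (np.float64(0.0), np.float64(0.01), np.float64(0.15)), (np.float64(0.0), np.float64(0.01), np.float64(0.05))] [ 0.17  1.13 -0.08  1.78 -1.09  1.43  1.29]
10 120 [(np.float64(0.0), np.float64(0.22), np.float64(0.18)), (np.float64(0.0), np.float64(0.5), np.float64(0.07)), (np.float64(0.0), np.float64(0.48), np.float64(0.1)), (np.float64(0.0), np.float64(0.17), np.float64(0.14)), (np.float64(0.0), np.float64(0.18), np.float64(0.04))] [ 0.08  1.18 -0.06  1.54 -0.91  1.6   1.16]
10 135 [(np.float64(0.0), np.float64(0.22), np.float64(0.18)), (np.float64(0.0), np.float64(0.5), np.float64(0.07)), (np.float
[... 2103 characters left out ...]
))] [ 0.01  0.92  0.05  1.87 -1.09  1.23  1.2 ]
30 120 [(np.float64(0.0), np.float64(0.27), np.float64(0.25)), (np.float64(0.0), np.float64(0.47), np.float64(0.06)), (np.float64(0.0), np.float64(0.31), np.float64(0.09)), (np.float64(0.0), np.float64(0.24), np.float64(0.13)), (np.float64(0.0), np.float64(0.21), np.float64(0.04))] [-0.04  0.98  0.06  1.66 -0.89  1.38  1.12]
30 135 [(np.float64(0.0), np.float64(0.27), np.float64(0.25)), (np.float64(0.0), np.float64(0.47), np.float64(0.06)), (np.float64(0.0), np.float64(0.31), np.float64(0.09)), (np.float64(0.0), np.float64(0.3), np.float64(0.13)), (np.float64(0.0), np.float64(0.33), np.float64(0.04))] [-0.09  1.04  0.01  1.46 -0.7   1.53  1.08]
```

```bash
cat > delta.py <<'E'
from plan import *
from station import r
def cur():
    st=r.state(); T=np.eye(4); T[:3,3]=st["ee_pos"]; w,x,y,z=st["ee_rot"]; T[:3,:3]=R.from_quat([x,y,z,w]).as_matrix(); return T
def delta(T,C=None):
    C=cur() if C is None else C
    d=np.r_[(T[:3,3]-C[:3,3])/.2, R.from_matrix(T[:3,:3]@C[:3,:3].T).as_rotvec()/(np.pi/4)]
    print('delta',np.round(d,3)); return d
TH=np.radians(25); PSI=np.radians(120)
E
python3 - <<'E'
from delta import *
g=grasp(TH,-1); g[2,3]+=.12; print(np.round(g,3)); delta(g)
E
```

```text
[[ 0.864  0.303 -0.403  0.57 ]
 [ 0.275 -0.953 -0.128 -0.206]
 [-0.423 -0.    -0.906  0.145]
 [ 0.     0.     0.     1.   ]]
delta [-0.023 -0.137 -0.789  0.082  0.935 -1.068]
```

Request:
move_arm(motion=[[0,-0.03,-0.06,0.01,0.1,-0.11],[-0.01,-0.06,-0.12,0.02,0.2,-0.22],[-0.02,-0.1,-0.2,0.03,0.3,-0.33],[-0.02,-0.14,-0.3,0.04,0.4,-0.45],[-0.02,-0.14,-0.3,0.05,0.5,-0.56]])

```text
clock: 4.42
ee_pos: [0.5696, -0.2045, 0.2416]
ee_rot: [0.109, 0.939, 0.325, -0.038]
force: [0.2, -0.5, -0.0]
finger_gap: 1.002
finger_force: 0.0
```

```bash
python3 log.py
python3 - <<'E'
from delta import *
g=grasp(TH,-1); g[2,3]+=.12; delta(g)
E
```

```text
[ 4.425 -0.35   0.663  0.866  1.714 -0.35   0.899 -0.317  0.57  -0.205
  0.242  0.109  0.939  0.325 -0.038] [ 0.2 -0.5 -0. ] 1.002 0.0
delta [ 0.002 -0.007 -0.482  0.026  0.436 -0.503]
```

Request:
move_arm(motion=[[0,0,-0.1,0,0.1,-0.12],[0,0,-0.2,0.01,0.2,-0.24],[0,0,-0.3,0.02,0.3,-0.36],[0,0,-0.3,0.026,0.436,-0.5],[0,0,-0.3,0.026,0.436,-0.5]])

```text
clock: 5.05
ee_pos: [0.5709, -0.205, 0.1801]
ee_rot: [0.035, 0.965, 0.153, -0.212]
force: [0.3, -0.3, 0.1]
finger_gap: 1.0
finger_force: 0.0
```

```bash
python3 log.py; python3 kin.py
python3 - <<'E'
from delta import *
import cv2
C=cur(); w=r.capture("wrist"); cv2.imwrite("pics/w1.png",w["img"])
for n in ["bottle","bottle_mouth","bottle_base"]: print(n,[(np.round(d["location"],4).tolist(),round(d["p"],2)) for d in r.spot_point(w,n)[:3]])
t=r.capture("top")
for n in ["bottle","bottle_mouth","bottle_base"]: print(n,[(np.round(d["location"],4).tolist(),round(d["p"],2)) for d in r.spot_point(t,n)[:3]])
g=grasp(TH,-1); delta(g)
E
```

```text
[ 5.05  -0.22   0.988  0.884  1.341 -0.396  1.406 -0.627  0.571 -0.205
  0.18   0.035  0.965  0.153 -0.212] [ 0.3 -0.3  0.1] 1.0 0.0
0.0002045300668532391 [-0.0388  0.3333 -0.0057  0.5549 -0.0084 -0.0075  0.3902 -0.0059  0.3525
  1.5348] (-1, -1, -1, -1)
0.0002045300668532391
bottle [([0.5361, -0.2154, 0.0008], 0.74)]
bottle_mouth [([0.4652, -0.238, 0.0263], 0.95)]
bottle_base [([0.6089, -0.1904, 0.0252], 0.79)]
bottle [([0.5387, -0.2112, -0.0014], 0.94)]
bottle_mouth [([0.4668, -0.2388, 0.0257], 0.87)]
bottle_base [([0.6111, -0.1917, 0.0269], 0.62)]
delta [ 0.004 -0.014 -0.787 -0.005  0.009 -0.007]
```

View pics/w1.png

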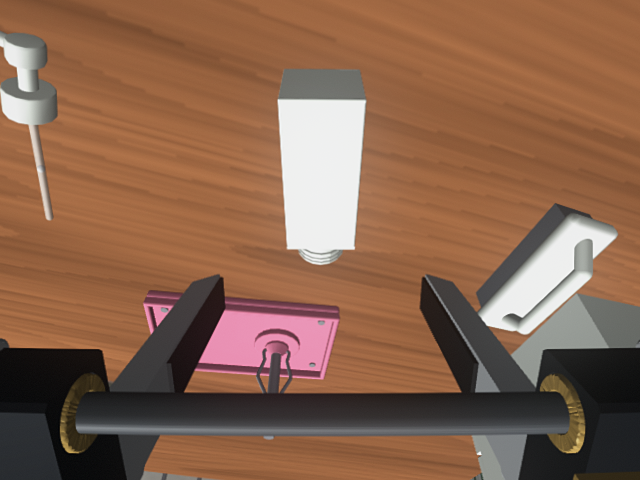

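The wrist view shows the bottle centred between the open fingers, base at px (322,85) and mouth at (320,255). I'll descend and grip.

Request:
move_arm(motion=[[0,0,-0.16,0,0,0],[0,-0.01,-0.33,0,0,0],[0,-0.01,-0.5,0,0,0],[0,-0.01,-0.65,0,0,0],[0,-0.01,-0.76,0,0.01,0]])

```text
clock: 6.08
ee_pos: [0.569, -0.2052, 0.0288]
ee_rot: [0.031, 0.964, 0.153, -0.215]
force: [0.6, 0.0, 0.4]
finger_gap: 0.999
finger_force: 0.0
```

Request:
move_arm(motion=[[0,0,0,0,0,0],[0,0,0,0,0,0],[0,0,0,0,0,0],[0,0,0,0,0,0],[0,0,0,0,0,0]], jaw=0.4, grip_force=35)

```text
clock: 6.7
ee_pos: [0.5696, -0.2056, 0.0303]
ee_rot: [0.032, 0.964, 0.153, -0.214]
force: [-0.2, 0.5, 2.1]
finger_gap: 0.571
finger_force: 35.0
```

```bash
python3 log.py
```

```text
[ 6.7   -0.191  1.159  0.799  1.404 -0.494  1.198 -0.623  0.57  -0.206
  0.03   0.032  0.964  0.153 -0.214] [-0.2  0.5  2.1] 0.571 35.0
```

Run:
```python
from delta import *
C=cur()
m=np.array([.466,-.2385,.027]); b=np.array([.610,-.192,.027]); c=(m+b)/2
y=-C[:3,1].copy(); y[2]=0; y/=np.linalg.norm(y); z=np.array([0,0,1.]); x=np.cross(y,z)
# centre the bottle between pads
c=c+y*((C[:3,3]-c)@y)
T=np.eye(4); T[:3,:3]=np.c_[x,y,z]; T[:3,3]=c
H=np.linalg.inv(C)@T; np.save('H.npy',H); print(np.round(H,3),np.degrees(np.arctan2(x[1],x[0])))
def tgt(psi,lip):
    F=np.eye(4); F[:3,:3]=Bfin(psi); F[:3,3]=post+[0,0,lip+.075]; return F@np.linalg.inv(H)
A=C.copy(); A[2,3]+=.2
for psi in (105,115,120,130):
    print(psi); t=tgt(np.radians(psi),.15); print(np.round(t[:3,3],3)); delta(t,A)
```

```text
[[ 0.906  0.002 -0.423 -0.029]
 [-0.    -1.    -0.004  0.   ]
 [-0.423  0.004 -0.906  0.017]
 [ 0.     0.     0.     1.   ]] 17.952970776091544
105
[0.494 0.242 0.258]
delta [-0.376  2.236  0.139  1.903 -1.034  1.491]
115
[0.495 0.242 0.258]
delta [-0.374  2.237  0.139  2.024 -0.881  1.654]
120
[0.495 0.242 0.258]
delta [-0.372  2.238  0.139  2.083 -0.8    1.735]
130
[0.496 0.242 0.258]
delta [-0.37   2.239  0.139  2.194 -0.63   1.893]
```

Request:
move_arm(motion=[[0,0,0.1,0,0,0],[0,0,0.3,0,0,0],[0,0,0.5,0,0,0],[0,0,0.75,0,0,0],[0,0,1.0,0,0,0]])

```text
clock: 7.32
ee_pos: [0.569, -0.2056, 0.2323]
ee_rot: [0.032, 0.964, 0.152, -0.214]
force: [1.5, -0.6, -0.7]
finger_gap: 0.573
finger_force: 35.0
```

Request:
move_arm(motion=[[-0.02,0.12,0.05,0.12,-0.05,0.1],[-0.05,0.27,0.1,0.27,-0.1,0.22],[-0.07,0.42,0.15,0.42,-0.16,0.35],[-0.1,0.58,0.2,0.56,-0.22,0.47],[-0.12,0.75,0.2,0.7,-0.27,0.58]])

```text
clock: 7.95
ee_pos: [0.5449, -0.0556, 0.2721]
ee_rot: [-0.166, 0.894, 0.412, -0.05]
force: [0.6, 0.0, -1.0]
finger_gap: 0.573
finger_force: 35.0
```

```bash
python3 log.py
cat >> delta.py <<'E'
def tgt(psi,lip):
    H=np.load('H.npy'); F=np.eye(4); F[:3,:3]=Bfin(psi); F[:3,3]=post+[0,0,lip+.075]; return F@np.linalg.inv(H)
E
python3 -c "
from delta import *
delta(tgt(PSI,.15))"
```

```text
[ 7.95  -0.168  0.664  0.632  1.515 -0.521  1.436 -0.122  0.545 -0.056
  0.272 -0.166  0.894  0.412 -0.05 ] [ 0.6  0.  -1. ] 0.573 35.0
delta [-0.249  1.488 -0.07   1.378 -0.529  1.154]
```

Request:
move_arm(motion=[[-0.02,0.1,0.05,0.13,-0.05,0.11],[-0.05,0.2,0.1,0.27,-0.1,0.22],[-0.07,0.32,0.1,0.42,-0.16,0.35],[-0.1,0.46,0.1,0.56,-0.21,0.47],[-0.12,0.6,0.1,0.69,-0.26,0.58]])

```text
clock: 8.57
ee_pos: [0.5208, 0.064, 0.2907]
ee_rot: [-0.339, 0.704, 0.614, 0.114]
force: [-0.7, -0.1, -1.0]
finger_gap: 0.57
finger_force: 35.0
```

```bash
python3 log.py; python3 -c "
from delta import *
delta(tgt(PSI,.15))"
```

```text
[ 8.575e+00  6.000e-03  6.490e-01  3.370e-01  1.601e+00 -7.230e-01
  1.523e+00  4.630e-01  5.210e-01  6.400e-02  2.910e-01 -3.390e-01
  7.040e-01  6.140e-01  1.140e-01] [-0.7 -0.1 -1. ] 0.57 35.0
delta [-0.128  0.889 -0.163  0.693 -0.266  0.57 ]
```

Finish the turn and stop short of the post so I can look.

Request:
move_arm(motion=[[-0.02,0.05,0.02,0.13,-0.05,0.11],[-0.04,0.1,0.02,0.27,-0.1,0.22],[-0.06,0.16,0.02,0.42,-0.16,0.35],[-0.08,0.22,0.02,0.56,-0.21,0.47],[-0.1,0.3,0.02,0.69,-0.27,0.57]])

```text
clock: 9.2
ee_pos: [0.5013, 0.1233, 0.2937]
ee_rot: [-0.464, 0.421, 0.733, 0.267]
force: [-1.3, 0.5, -0.9]
finger_gap: 0.573
finger_force: 35.0
```

```bash
python3 log.py
python3 - <<'E'
from delta import *
import cv2
print((cur()@np.load('H.npy')).round(3))
F=cur()@np.load('H.npy'); print('model mouth',F[:3,3]-.075*F[:3,0],'base',F[:3,3]+.075*F[:3,0])
for c in ("scene","top"):
    w=r.capture(c); cv2.imwrite(f"pics/{c}2.png",w["img"])
    for n in ["bottle_mouth","bottle_base","post_tip","post_seat"]: print(c,n,[(np.round(d["location"],4).tolist(),round(d["p"],2)) for d in r.spot_point(w,n)[:4]])
delta(tgt(PSI,.15))
E
```

```text
[ 9.2    0.154  0.826  0.066  1.527 -0.781  1.72   1.032  0.501  0.123
  0.294 -0.464  0.421  0.733  0.267] [-1.3  0.5 -0.9] 0.573 35.0
[[-0.003 -0.866  0.5    0.5  ]
 [ 0.004 -0.5   -0.866  0.126]
 [ 1.    -0.001  0.005  0.261]
 [ 0.     0.     0.     1.   ]]
model mouth [0.50002956 0.12577321 0.18567361] base [0.49953201 0.12633967 0.33567171]
scene bottle_mouth [([0.4964, 0.246, -0.0011], 0.62)]
scene bottle_base [([0.4972, 0.1283, 0.3436], 0.91)]
scene post_tip [([0.7369, 0.2271, 0.1212], 0.86), ([0.2946, -0.2355, 0.1196], 0.82), ([0.2846, 0.5007, 0.122], 0.73)]
scene post_seat [([0.2914, -0.2404, 0.0161], 0.8), ([0.4952, 0.2478, 0.0183], 0.79), ([0.2895, 0.5014, 0.0185], 0.77), ([0.7362, 0.2289, 0.0155], 0.6)]
top bottle_mouth [([0.4956, 0.1215, 0.1878], 0.73)]
top bottle_base [([0.5008, 0.1258, 0.3358], 0.57)]
top post_tip [([0.2931, -0.243, 0.1234], 0.93), ([0.2878, 0.5021, 0.1234], 0.86), ([0.4921, 0.2427, 0.1247], 0.82), ([0.7366, 0.2291, 0.1186], 0.57)]
top post_seat [([0.7392, 0.2308, 0.0167], 0.98), ([0.2928, -0.2408, 0.0154], 0.75), ([0.2911, 0.5043, 0.0196], 0.74), ([0.4902, 0.2446, 0.0202], 0.61)]
delta [-0.031  0.589 -0.18   0.007  0.002  0.003]
```

View pics/scene2.png

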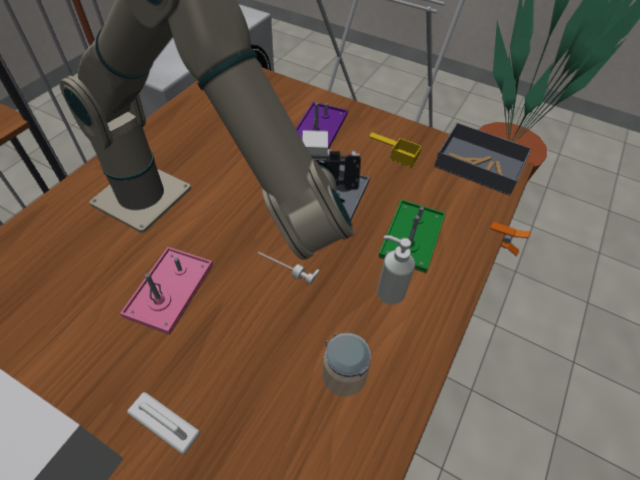

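The bottle is upright, mouth down, at the modelled pose (base in scene px about (315,140)), and the network agrees to within about 5 mm. Next I'll move it over the post.

Request:
move_arm(motion=[[0,0.1,-0.02,0,0,0],[-0.01,0.22,-0.04,0,0,0],[-0.02,0.36,-0.06,0,0,0],[-0.03,0.49,-0.08,0,0,0],[-0.03,0.59,-0.1,0,0,0]])

```text
clock: 10.32
ee_pos: [0.4945, 0.245, 0.2735]
ee_rot: [-0.465, 0.421, 0.732, 0.266]
force: [-0.3, -0.8, -0.7]
finger_gap: 0.575
finger_force: 35.0
```

```bash
python3 log.py
python3 - <<'E'
from delta import *
import cv2
F=cur()@np.load('H.npy'); print('model mouth',F[:3,3]-.075*F[:3,0],'base',F[:3,3]+.075*F[:3,0])
for c in ("top","scene","wrist"):
    w=r.capture(c); cv2.imwrite(f"pics/{c}3.png",w["img"])
    for n in ["bottle_mouth","bottle_base","post_tip"]: print(c,n,[(np.round(d["location"],4).tolist(),round(d["p"],2)) for d in r.spot_point(w,n)[:3]])
delta(tgt(PSI,.1)); delta(tgt(PSI,.018))
E
```

```text
[ 1.0325e+01 -1.0000e-03  8.2300e-01  2.0000e-02  1.6100e+00 -8.9700e-01
  1.5600e+00  9.8400e-01  4.9400e-01  2.4500e-01  2.7300e-01 -4.6500e-01
  4.2100e-01  7.3200e-01  2.6600e-01] [-0.3 -0.8 -0.7] 0.575 35.0
model mouth [0.49285051 0.24742137 0.16547126] base [0.49280555 0.24800449 0.31547012]
top bottle_mouth [([0.4888, 0.2448, 0.1666], 0.81)]
top bottle_base [([0.4929, 0.2479, 0.3157], 0.9)]
top post_tip [([0.2873, 0.5038, 0.1244], 0.86), ([0.752, -0.1738, 0.0005], 0.68), ([0.7378, 0.2318, 0.1211], 0.63)]
scene bottle_mouth []
scene bottle_base [([0.7585, -0.1676, 0.0007], 0.74), ([0.495, 0.244, 0.3191], 0.57), ([0.4814, 0.2683, 0.2409], 0.51)]
scene post_tip [([0.2927, -0.2346, 0.1185], 0.75), ([0.7366, 0.229, 0.121], 0.67)]
wrist bottle_mouth []
wrist bottle_base [([0.497, 0.2441, 0.3167], 0.55)]
wrist post_tip [([0.2895, 0.5008, 0.1189], 0.87), ([0.5466, 0.549, -0.0022], 0.75), ([0.4966, 0.2476, 0.1237], 0.7)]
delta [-0.002 -0.001 -0.328  0.006  0.001  0.003]
delta [-0.002 -0.001 -0.738  0.006  0.001  0.003]
```

View pics/wrist3.png

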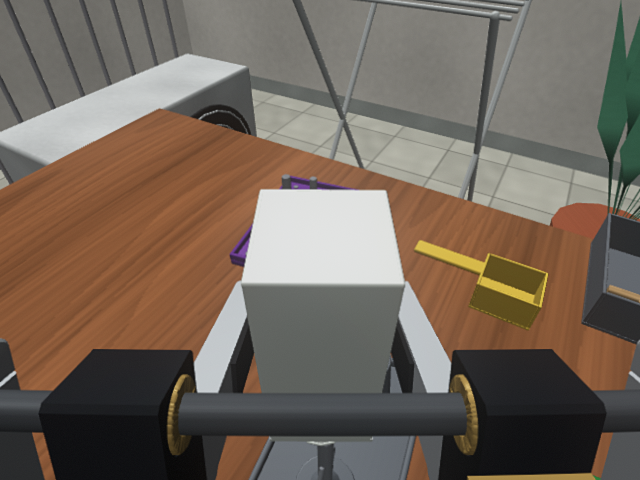

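Request:
move_arm(motion=[[0,-0.005,-0.08,0,0,0],[0,-0.005,-0.17,0,0,0],[0,-0.005,-0.26,0,0,0],[0,-0.005,-0.35,0,0,0],[0,-0.005,-0.44,0,0,0]], grip_force=55)

```text
clock: 11.55
ee_pos: [0.4951, 0.2415, 0.184]
ee_rot: [-0.465, 0.422, 0.732, 0.266]
force: [-0.1, -0.1, -0.5]
finger_gap: 0.567
finger_force: 54.9
```

```bash
python3 log.py
python3 - <<'E'
from delta import *
F=cur()@np.load('H.npy'); print('model mouth',F[:3,3]-.075*F[:3,0],'base',F[:3,3]+.075*F[:3,0])
s=r.state(); print(s["force"],s["wrist_torque"])
delta(tgt(PSI,.018))
E
```

```text
[ 1.155e+01  7.000e-03  9.520e-01  1.600e-02  1.628e+00 -9.000e-01
  1.467e+00  1.099e+00  4.950e-01  2.420e-01  1.840e-01 -4.650e-01
  4.220e-01  7.320e-01  2.660e-01] [-0.1 -0.1 -0.5] 0.567 54.9
model mouth [0.49345539 0.24384352 0.07597535] base [0.49345173 0.24453487 0.22597376]
[-0.11198907 -0.09059891 -0.48865259] [-0.85494104 -0.4762615   0.0560359 ]
delta [ 0.     0.002 -0.29   0.006  0.     0.002]
```

Request:
move_arm(motion=[[0,0,-0.03,0,0,0],[0,0,-0.07,0,0,0],[0,0,-0.1,0,0,0],[0,0,-0.13,0,0,0],[0,0,-0.16,0,0,0]])

```text
clock: 12.18
ee_pos: [0.4958, 0.2427, 0.1546]
ee_rot: [-0.464, 0.421, 0.732, 0.268]
force: [2.0, 4.3, 3.4]
finger_gap: 0.571
finger_force: 54.9
```

```bash
python3 log.py
python3 - <<'E'
from delta import *
delta(tgt(PSI,.018))
E
```

```text
[ 1.2175e+01  9.0000e-03  9.9800e-01  1.2000e-02  1.6250e+00 -9.0600e-01
  1.4390e+00  1.1340e+00  4.9600e-01  2.4300e-01  1.5500e-01 -4.6400e-01
  4.2100e-01  7.3200e-01  2.6800e-01] [2.  4.3 3.4] 0.571 54.9
delta [-0.004 -0.004 -0.143  0.002  0.003  0.002]
```

Request:
move_arm(motion=[[0,0,-0.03,0,0,0],[0,0,-0.06,0,0,0],[0,0,-0.09,0,0,0],[0,0,-0.12,0,0,0],[0,0,-0.14,0,0,0]])

```text
clock: 12.8
ee_pos: [0.4954, 0.2424, 0.1262]
ee_rot: [-0.465, 0.421, 0.731, 0.267]
force: [2.8, 6.0, 2.4]
finger_gap: 0.572
finger_force: 54.9
```

```bash
python3 log.py
python3 - <<'E'
from delta import *
import cv2
delta(tgt(PSI,.018))
for c in ("top","scene","wrist"):
    w=r.capture(c); cv2.imwrite(f"pics/{c}4.png",w["img"])
    print(c,[(np.round(d["location"],4).tolist(),round(d["p"],2)) for d in r.spot_point(w,"bottle_base")[:3]])
E
```

```text
[ 1.280e+01  1.000e-02  1.043e+00  1.000e-02  1.619e+00 -9.090e-01
  1.414e+00  1.163e+00  4.950e-01  2.420e-01  1.260e-01 -4.650e-01
  4.210e-01  7.310e-01  2.670e-01] [2.8 6.  2.4] 0.572 54.9
delta [-0.001 -0.002 -0.001  0.002  0.001  0.002]
top []
scene [([0.4933, 0.2443, 0.1695], 0.73)]
wrist [([0.4936, 0.2467, 0.1685], 0.88)]
```

Request:
move_arm(motion=[[0.002,0.004,-0.005,0,0,0],[0.003,0.008,-0.01,0,0,0],[0.003,0.008,-0.01,0,0,0]])

```text
clock: 13.48
ee_pos: [0.4958, 0.2427, 0.125]
ee_rot: [-0.465, 0.421, 0.731, 0.267]
force: [0.7, 0.7, 10.0]
finger_gap: 0.567
finger_force: 54.9
```

```bash
python3 log.py
```

```text
[ 1.3475e+01  9.0000e-03  1.0450e+00  1.1000e-02  1.6170e+00 -9.1000e-01
  1.4140e+00  1.1630e+00  4.9600e-01  2.4300e-01  1.2500e-01 -4.6500e-01
  4.2100e-01  7.3100e-01  2.6700e-01] [ 0.7  0.7 10. ] 0.567 54.9
```

Request:
move_arm(motion=[[0,0,-0.008,0,0,0],[0,0,-0.008,0,0,0]])

```text
clock: 13.72
ee_pos: [0.4958, 0.2425, 0.1249]
ee_rot: [-0.466, 0.421, 0.731, 0.268]
force: [0.7, -2.4, 14.7]
finger_gap: 0.568
finger_force: 54.9
```

Request:
move_arm(motion=[[0,0,0.005,0,0,0],[0,0,0.008,0,0,0],[0,0,0.008,0,0,0]], jaw=0.72)

```text
clock: 14.1
ee_pos: [0.4956, 0.2423, 0.1227]
ee_rot: [-0.464, 0.422, 0.732, 0.266]
force: [-0.6, 0.5, -0.2]
finger_gap: 0.722
finger_force: 0.0
```

```bash
python3 log.py
python3 - <<'E'
from delta import *
import cv2
for c in ("top","scene","wrist"):
    w=r.capture(c); cv2.imwrite(f"pics/{c}5.png",w["img"])
    print(c,[(np.round(d["location"],4).tolist(),round(d["p"],2)) for d in r.spot_point(w,"bottle_base")[:3]])
print(cur()[:3,:3].round(3))
E
```

```text
[ 1.410e+01  8.000e-03  1.047e+00  1.100e-02  1.618e+00 -9.090e-01
  1.410e+00  1.163e+00  4.960e-01  2.420e-01  1.230e-01 -4.640e-01
  4.220e-01  7.320e-01  2.660e-01] [-0.6  0.5 -0.2] 0.722 0.0
top [([0.4927, 0.2474, 0.1675], 0.66)]
scene [([0.4935, 0.2476, 0.1737], 0.43)]
wrist [([0.4918, 0.2474, 0.1663], 0.75)]
[[-0.213  0.865 -0.455]
 [ 0.37   0.502  0.781]
 [ 0.904 -0.002 -0.427]]
```

View pics/wrist5.png

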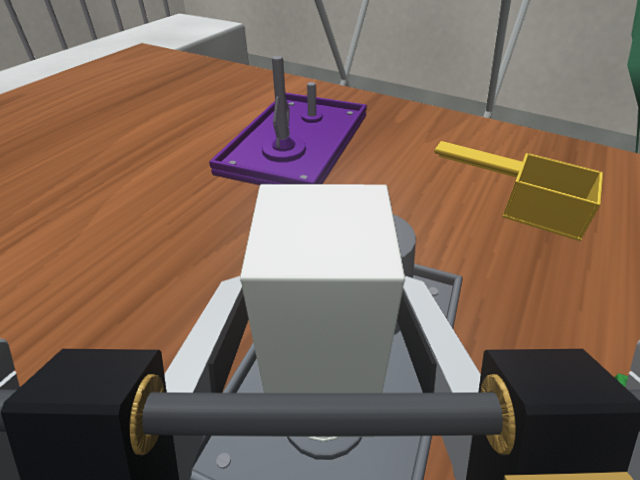

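Request:
move_arm(motion=[[0.03,-0.05,0.027,0,0,0],[0.09,-0.156,0.085,0,0,0],[0.18,-0.312,0.17,0,0,0],[0.27,-0.47,0.256,0,0,0],[0.37,-0.64,0.35,0,0,0]])

```text
clock: 15.02
ee_pos: [0.5705, 0.1133, 0.1945]
ee_rot: [-0.464, 0.422, 0.732, 0.266]
force: [1.5, 0.2, -0.8]
finger_gap: 0.72
finger_force: 0.0
```

Request:
move_arm(motion=[[0.05,-0.1,0.2,0,0,0],[0.05,-0.25,0.4,0,0,0],[0.05,-0.4,0.6,0,0,0],[0.05,-0.6,0.6,0,0,0],[0.05,-0.8,0.6,0,0,0]])

```text
clock: 15.65
ee_pos: [0.5798, -0.0464, 0.314]
ee_rot: [-0.463, 0.422, 0.732, 0.265]
force: [0.1, 0.3, -1.0]
finger_gap: 0.718
finger_force: 0.0
```

```bash
python3 log.py
python3 - <<'E'
from delta import *
import cv2
for c in ("top","scene","wrist"):
    w=r.capture(c); cv2.imwrite(f"pics/{c}6.png",w["img"])
    for n in ("bottle_base","bottle_mouth","cup","pump_head"):print(c,n,[(np.round(d["location"],4).tolist(),round(d["p"],2)) for d in r.spot_point(w,n)[:3]])
E
```

```text
[15.65   0.46   1.002 -0.199  1.035 -0.57   1.977  0.814  0.58  -0.046
  0.314 -0.463  0.422  0.732  0.265] [ 0.1  0.3 -1. ] 0.718 0.0
top bottle_base [([0.4965, 0.2461, 0.1659], 0.56)]
top bottle_mouth [([0.492, 0.2473, 0.018], 0.61), ([0.4956, 0.2485, 0.1236], 0.26)]
top cup [([0.48, 0.34, 0.0116], 0.86), ([0.4917, 0.2426, 0.0226], 0.64)]
top pump_head [([0.5281, -0.0006, -0.0002], 0.8), ([0.4908, 0.2455, 0.0185], 0.46)]
scene bottle_base [([0.4962, 0.2458, 0.1715], 0.63)]
scene bottle_mouth [([0.4923, 0.2439, 0.0163], 0.92)]
scene cup [([0.4832, 0.3414, 0.0117], 0.8)]
scene pump_head []
wrist bottle_base [([0.4916, 0.2476, 0.1669], 0.78)]
wrist bottle_mouth [([0.4918, 0.2475, 0.0198], 0.68)]
wrist cup [([0.4814, 0.3407, 0.0096], 0.84), ([0.5499, 0.5488, -0.003], 0.34)]
wrist pump_head [([0.5288, 0.0026, -0.006], 0.61)]
```

View pics/wrist6.png

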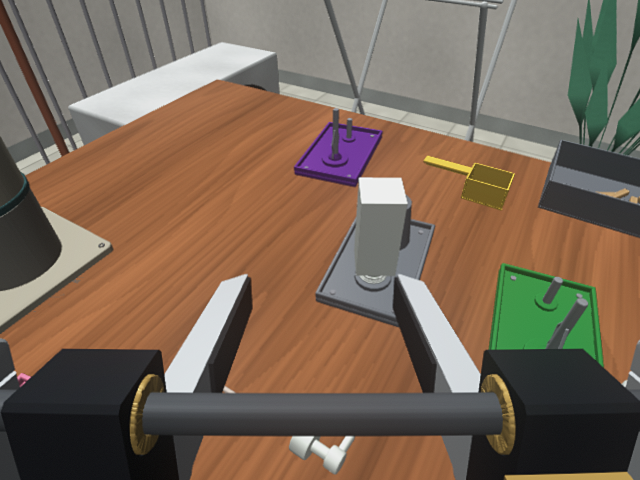

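View pics/scene6.png

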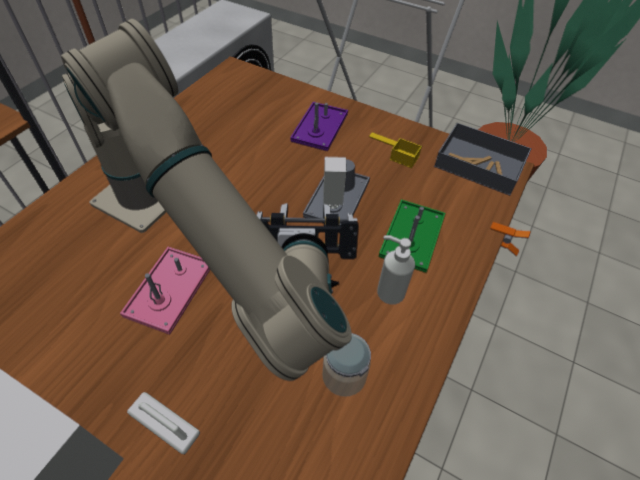

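The bottle stands upright, with its lip on the collar (wrist px (374,283)), and the networks put the mouth at about z 0.018 and the base at about 0.168. The cup and pump head haven't moved, and the arm is clear.

```bash
python3 -c "
from station import r
print(r.close_job())"
```

```text
the job is handed in; nothing more can be done
None
```

The bottle is seated upside down on the grey rack's tall post, lip on the collar and upright by itself; the arm touches nothing and the job is handed in at about 16 s.

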